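Seat the burner cap of the stove on its locating pin

ROBOT

A 7-joint arm with a two-finger parallel gripper is mounted at the origin on the work surface. World frame = base frame: x ahead of the robot, y to its left, z up, the work surface at z = 0. Lengths are in m, angles in rad, forces in N, time in s.
With the tool pointing down it reaches from about 0.425 to 0.925 m from the base axis. Payload 6.8 kg.
Tool frame: the origin (TCP) lies between the finger pads; the fingertips stand 22 mm ahead of it and the grasp point (between the pads) lies 3 mm ahead of it; z points along the fingers, y is the direction in which the jaws open and shut (so a half turn about z gives the same grasp; the last joint's range is limited). The gripper opens to 85 mm and grips with 20 to 120 N. Pads are 22 mm wide; open, the fingers measure 114 mm over their backs; the gripper's body (76 mm by 85 mm) begins 54 mm behind the grasp point. The pads swing forward as they close: fully open they stand 13 mm farther back than shut.
Start: joints at [1.094, 0.477, 0.022, 1.555, -0.011, 1.109, -0.083], TCP at [0.243, -0.63, 0.253] pointing down, gripper open.
Joint ranges: [-2.96, 2.96], [-0.34, 2.1], [-1.41, 1.46], [0.24, 2.44], [-1.37, 4.51], [0.17, 1.92], [-2.96, 2.96]. Speed limits (rad/s): [2.39, 2.39, 3.14, 3.14, 3.14, 3.14, 3.14].

INTERFACE

Orientations are given as a unit quaternion [w, x, y, z].
In Python, from station import bot gives the robot as it stands. The module is installed in compiled form; this text tells all that it offers.
- The arm moves only by the tool drive_tool, never from a script. Its argument "series" is one flat list of numbers, 7 for each row, row after row: the opening, from -1 (shut) to 1 (fully open), then the shift along the tool's x, y, z in mm, then the turn, a rotation vector about the tool's x, y, z in rad. In form: [jaw, x, y, z, wx, wy, wz, jaw, x, y, z, wx, wy, wz, ...]. A call has 1 to 12 rows; each row shifts and turns the commanded pose from where the row before left it, along the tool's axes as they then stand; what a row does not reach is not made up. A row lasts 1/8 s, in which the tool goes at most 62.5 mm and 10.7 degrees, less where a joint would pass 70% of its speed; a pose out of reach is approached as far as the arm can. A call with a gripper value outside its range is refused whole. The fingers move at their own pace and stop on an object; "force" is the grip in N (left out, the last holds). Time passes only in rows, so rows that do not move let the fingers close. It gives the time, the measured TCP pose, the force and the opening at its end, in the units of the state.
- bot.get_obs(): the state, without advancing time (a new reading comes with each control period).
- bot.read_camera(name): name is "scene" or "side" or "wrist"; returns a dict with "pixels" (384x512x3 uint8, blue, green, red), "camera_matrix" (3x3 intrinsics, pixels), "distortion" ([k1, k2, p1, p2, k3] as OpenCV has them; the pictures are not rectified), "rvec" (rotation vector, rad) and "tvec" (3), from world to camera coordinates, as OpenCV has them. Camera axes: x right, y down, z forward; pixel columns grow to the right and rows downward; lengths in m; the calibration is good to about 2 mm. A picture is of the moment at which its call begins. There is no depth.
- bot.hand_in(): hands the job in, once; it reports no verdict.
The state is a dict: "t": time; "q": joint angles; "joint_vel": joint speeds; "joint_torque": joint torques, N m; "eef_pos": TCP position; "tool_rot": TCP orientation; "contact_force": force on the tool from outside, world axes, zero at the start; "torque": the same for the moment, N m; "gripper_width": opening from 0.0 (shut) to 1.0 (fully open).
Only numpy, scipy, OpenCV 4.12 (cv2) and the standard library are available. Lean on these libraries where they do the work, as an engineer would, in place of code of your own. Each camera call takes 0.05 s, during which the arm holds its last target. There are 200 camera calls.

TASK

The brass burner cap of the cold single-burner stove was put back askew after cleaning. With closed fingertips, push its raised fin round until the notch in the cap's rim stands over the red locating pin, then press the cap down until it is fully home, and take the hand away. Never lift the cap, and leave the loose socket on the stove and the loose things around it where they are.

Things in the scene. Friction and masses are not known exactly. Their poses are not given: they have to be found in the camera images.
- stove: Steel single-burner stove, fixed to the counter, 250 x 250 mm and 80 mm high to its flat top plate, black tap knob in the middle of its -x side. Origin: centre of its underside at counter height, on the vertical axis of the burner; z up. The dark burner head is a cylinder of 96 mm diameter whose top is 99.5 mm above the counter.
- pin (a point): Red locating pin of the burner, fixed to the stove: a horizontal round bar 8 mm thick that points radially along the stove's +x axis, from 42 to 76 mm from the burner axis, its top 109 mm above the counter; the part outside the cap's rim (52 mm) is seen from above. The point is on top of the bar, 52 mm from the burner axis, right under the cap's rim. Its axes are the stove's.
- cap_top (a point): Centre of the flat top of the brass burner cap, on the burner axis. The cap is a horizontal disc of 104 mm diameter, 12 mm thick, 180 g; its top is 122 mm above the counter at the start (held up clear of the pin by the stiff clip) and 112 mm when it is home. x of this point points along the fin to the notch, z up.
- notch (a point): Middle of the mouth of the notch in the cap's rim, at the level of the cap's top, 52 mm from the burner axis. The notch is 14 mm wide and 14 mm deep (radially), cut through the full thickness; only with it over the pin (within 3 mm sideways) can the cap go down.
- fin_top (a point): Centre of the top of the dark upright fin on the cap: 26 mm long, 8 mm thick, 16 mm high above the cap's top, running radially from 6 to 32 mm from the burner axis and pointing at the notch. Push on its flat sides to turn the cap; it takes about 0.06 N m (2 to 3 N at the fin) and the cap stays where it is left. No stop, it turns either way.
- cap (a joint): Turn of the cap about the vertical burner axis, rad, counterclockwise from above. 0 (or any whole number of turns, 6.283) = notch over the pin. Starts anywhere from 0.6 to 5.68.
- cap_press (a joint): Downward travel of the cap, m. 0 = as found, standing just above the pin; 0.010 = fully home; negative = lifted. A stiff spring clip holds it at whatever height it is left; it takes about 4 N to press it down. Away from the pin it stops on the pin at 0.001 to 0.0025.
- socket: Chrome wrench socket, 24 mm diameter, 32 mm high, standing loose on the top plate near a corner of the stove, about 125 to 150 mm from the burner axis. Origin: centre of its underside. Leave alone.
- cup: White ceramic mug, 80 mm wide, 85 mm high, on the counter to the left of the stove. Origin: centre of its underside. Leave alone.
- torch: Black torch lying on the counter to the left, 150 mm long, 44 mm head, 44 mm high. Origin: its middle, at counter height. Leave alone.
- wrench: Chrome socket wrench (ratchet) lying on the counter to the right, about 220 mm long, 25 mm high. Origin: near its middle, at counter height. Leave alone.
- pan_support: Dark steel pan support of the stove, taken off, lying on the counter to the right, 170 mm across, 22 mm high. Origin: its centre, at counter height. Leave alone.
- katori: Small steel bowl, 90 mm wide, 40 mm high, on the counter to the left, beyond the stove. Origin: centre of its underside. Leave alone.

How it is judged:
On the way:
1. the cap has been turned until its notch stands over the pin (horizontal distance between notch and pin below 0.0075 m).
At the end, for the whole second after the job is handed in: The notch of the cap lies over the pin (within 5 mm), the cap is pressed home (at least 8 of its 10 mm down) and at rest (horizontal distance between notch and pin below 0.005 m and value of joint cap_press above 0.008 m and velocity of joint cap between -0.05 and 0.05 rad/s); the robot touches nothing.
It fails at once if the cap is lifted (more than 3 mm above where it was found) (value of joint cap_press below -0.003 m).
It fails at once if the socket on the stove is moved, lifted or tipped (distance of socket from where it was at the start of the episode above 0.015 m or angle between socket's own z axis and vertical above 0.5 rad).
It fails at once if something on the counter is moved or knocked over (distance of any of cup, torch, wrench, pan_support, katori from where it was at the start of the episode above 0.02 m or angle between cup's own z axis and vertical above 0.4 rad).
It also fails if it takes over 58 s, if anything falls off the work surface, if the arm or the gripper's body presses on something with over 40 N, if the wrist force passes 120 N, or if a joint passes its speed limit or range.

## Working session

There is one attempt and no reset: what is moved stays moved. The work goes in short steps, Python scripts to look and compute and a tool call to move; the robot and the scene stay as the last step left them, time stands still between calls to the robot, and variables do not carry over. Pictures are saved under pics/ and viewed, about 8 in all and at most 12, crops included, and the job is handed in when it is done.

Besides the shell and the picture viewer there is one more tool, called by a JSON object that holds its "method" and its "body", one argument or row to a line. drive_tool: Moves the arm, as the interface text tells. Its arguments: {"type":"object","properties":{"series":{"type":"array"},"force":{"type":"number"}},"required":["series"]}

```bash
mkdir -p pics; cat > h.py <<'E'
import numpy as np, cv2
from station import bot
from scipy.spatial.transform import Rotation as R
def cam(n): return bot.read_camera(n)
def ray(c,u,v):
    K=c["camera_matrix"];p=cv2.undistortPoints(np.array([[[u,v]]],float),K,np.array(c["distortion"]))[0,0]
    Rm=cv2.Rodrigues(np.array(c["rvec"],float))[0];t=np.array(c["tvec"]).ravel()
    return -Rm.T@t, Rm.T@np.array([p[0],p[1],1])
def atz(c,u,v,z):
    o,d=ray(c,u,v);return o+d*(z-o[2])/d[2]
def proj(c,P):
    return cv2.projectPoints(np.array(P,float).reshape(-1,1,3),np.array(c["rvec"],float),np.array(c["tvec"],float),c["camera_matrix"],np.array(c["distortion"]))[0].reshape(-1,2)
E
python3 - <<'E'
from h import *
import pickle
cs={n:cam(n) for n in("scene","side","wrist")}
pickle.dump(cs,open("c0.pkl","wb"))
for n in cs: cv2.imwrite(f"pics/{n}0.png",cs[n]["pixels"]); print(n,ray(cs[n],256,192))
o=bot.get_obs();print(o)
E
```

```text
scene (array([1.03796108, 0.74384869, 0.87053031]), array([-0.38970447, -0.62668701, -0.67506277]))
side (array([-0.01571852, -1.06142494,  0.831665  ]), array([ 0.40458061,  0.76470113, -0.50181092]))
wrist (array([ 0.31805896, -0.59981234,  0.37344327]), array([-0.29625966, -0.12431883, -0.94709343]))
{'t': 0.15, 'q': array([ 1.09391776,  0.47762724,  0.02234438,  1.55621711, -0.01152108,
        1.10932082, -0.08310226]), 'joint_vel': array([-0.00150207, -0.00094994, -0.00053923, -0.00355336, -0.00074916,
       -0.00112413, -0.00059797]), 'joint_torque': array([ 3.43171989e-03, -5.96919894e+01,  1.61048267e+00, -2.81490523e+01,
        1.26778669e-02,  6.56765944e-03, -4.92158676e-06]), 'eef_pos': array([ 0.24316792, -0.62921367,  0.25254064]), 'tool_rot': array([-7.01485694e-04,  9.83047395e-01,  1.83350203e-01, -1.72534164e-04]), 'contact_force': array([-0.18104354, -0.33768495,  0.53187395]), 'torque': array([-0.00409003,  0.06486177,  0.03574834]), 'gripper_width': 0.9998677870799989}
```

View pics/scene0.png

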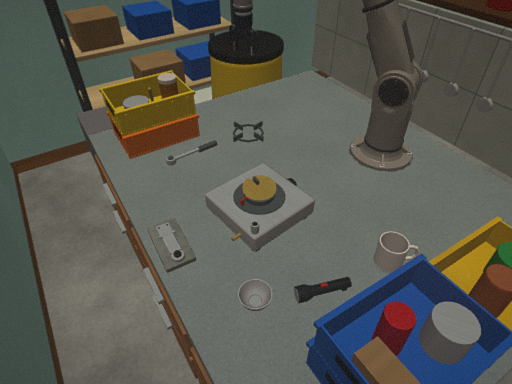

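View pics/side0.png

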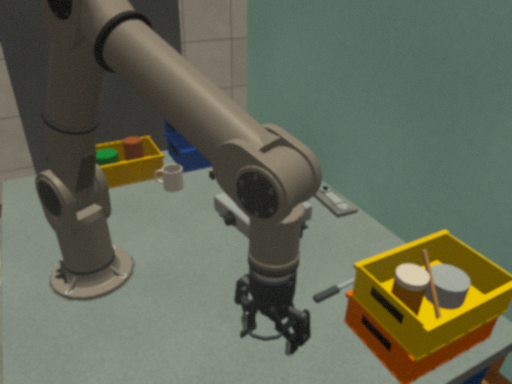

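The scene view shows the stove, with the brass cap near (259,188), the dark fin near (256,181), the red pin near (243,200) and the socket at (255,228). In the side view the arm hides the cap. I'll enlarge the scene crop.

```bash
python3 - <<'E'
from h import *
import pickle
c=pickle.load(open("c0.pkl","rb"))["scene"]
cv2.imwrite("pics/s1.png",cv2.resize(c["pixels"][160:250,200:320],None,fx=6,fy=6,interpolation=cv2.INTER_CUBIC))
E
```

```text
(no output)
```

View pics/s1.png

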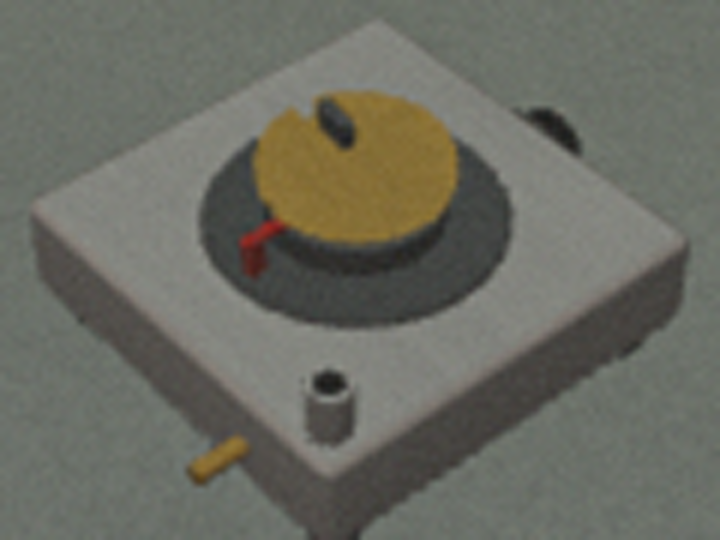

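The crop shows the plate corners at (35,207), (380,20), (686,240) and (330,472). The pin tip is near (248,240) and meets the rim near (283,228). The fin top runs from (325,100) to (345,140), and the notch is near (302,118).

```bash
python3 - <<'E'
from h import *
import pickle
c=pickle.load(open("c0.pkl","rb"))["scene"]
f=lambda u,v,z: atz(c,200+u/6-.4,160+v/6-.4,z)
C=np.array([f(*p,.08) for p in[(35,207),(380,20),(686,240),(330,472)]]);print(C.round(4))
cen=C.mean(0);print("centre",cen,[np.linalg.norm(C[i]-C[i-1]).round(3) for i in range(4)])
ca=[f(253,165,.122),f(459,165,.122),f(358,90,.122),f(350,243,.122)]
print("cap", np.mean(ca[:2],0),np.mean(ca[2:],0),np.round(ca,4))
q=lambda n,p:print(n,p.round(4),"r",np.linalg.norm((p-cen)[:2]).round(4),"az",np.arctan2(*(p-cen)[1::-1]).round(3))
q("notch",f(302,118,.122));q("fin o",f(322,100,.138));q("fin i",f(347,138,.138));q("pin tip",f(245,240,.109));q("pin rim",f(283,226,.109));q("socket",f(330,383,.112))
d=(C[0]+C[3]-C[1]-C[2]);print("stove yaw",np.arctan2(d[1],d[0]), np.arctan2(*(C[1]-C[2]+C[0]-C[3])[1::-1])) 
E
```

```text
[[ 0.7214 -0.0674  0.08  ]
 [ 0.4817 -0.1037  0.08  ]
 [ 0.4489  0.1357  0.08  ]
 [ 0.6864  0.1694  0.08  ]]
centre [0.58461273 0.03349682 0.08      ] [np.float64(0.239), np.float64(0.242), np.float64(0.242), np.float64(0.24)]
cap [0.58656739 0.0350225  0.122     ] [0.58673086 0.03358711 0.122     ] [[ 0.6307  0.0069  0.122 ]
 [ 0.5425  0.0631  0.122 ]
 [ 0.5537 -0.0146  0.122 ]
 [ 0.6198  0.0818  0.122 ]]
notch [ 0.5905 -0.0111  0.122 ] r 0.0449 az -1.44
fin o [ 0.584  -0.0015  0.138 ] r 0.0351 az -1.589
fin i [0.589  0.0305 0.138 ] r 0.0053 az -0.595
pin tip [0.6555 0.0404 0.109 ] r 0.0712 az 0.097
pin rim [0.6342 0.0418 0.109 ] r 0.0503 az 0.167
socket [0.6722 0.1471 0.112 ] r 0.1435 az 0.914
stove yaw 0.14570577950369606 -1.429237113809108
```

{"method": "drive_tool", "body": {
  "series": [-1,40,-38,0,0,0,0,-1,40,-38,0,0,0,0,-1,40,-38,0,0,0,0,-1,40,-38,0,0,0,0,-1,40,-38,0,0,0,0,-1,40,-38,0,0,0,0,-1,40,-38,0,0,0,0,-1,40,-38,0,0,0,0,-1,40,-38,0,0,0,0,-1,40,-38,0,0,0,0,-1,40,-38,0,0,0,0,-1,0,0,0,0,0,0],
  "force": 30
}}

```text
t: 1.65
eef_pos: [0.5045, -0.0761, 0.2534]
tool_rot: [-0.001, 0.982, 0.187, 0.001]
contact_force: [-0.2, -1.1, 0.2]
gripper_width: -0.001
```

```bash
python3 - <<'E'
from h import *
import pickle
o=bot.get_obs();print(o["t"],o["eef_pos"],R.from_quat(o["tool_rot"],scalar_first=True).as_matrix().round(3),o["q"].round(3),o["gripper_width"],o["contact_force"])
c=cam("wrist");pickle.dump(c,open("w1.pkl","wb"));cv2.imwrite("pics/w1.png",cv2.resize(c["pixels"],(768,576)))
E
```

```text
1.65 [ 0.50452469 -0.07607909  0.25338787] [[ 0.93   0.368  0.001]
 [ 0.368 -0.93   0.002]
 [ 0.002 -0.002 -1.   ]] [ 0.301  0.225 -0.315  1.927  0.08   1.001 -1.243] -0.0007700592046704124 [-0.20343959 -1.12478147  0.15604263]
```

View pics/w1.png

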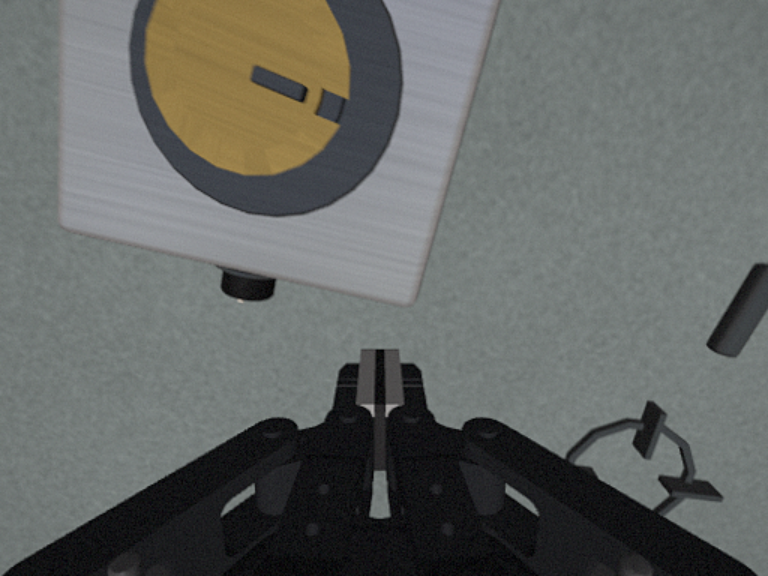

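In the wrist view (768 wide) the fin top runs from (254,72) to (304,92), the notch mouth is near (343,109), and the closed tips are at (358–401,350). The cap's rim is visible at left (146,62), right (350,80) and bottom (257,175).

```bash
python3 - <<'E'
from h import *
import pickle
c=pickle.load(open("w1.pkl","rb"))
f=lambda u,v,z: atz(c,u/1.5,v/1.5,z)
# circle fit of rim
P=np.array([f(*p,.122)[:2] for p in[(146,62),(350,66),(257,175),(165,124),(200,158),(310,157),(347,40)]])
A=np.c_[2*P,np.ones(len(P))];s=np.linalg.lstsq(A,(P**2).sum(1),rcond=None)[0];cen=s[:2];print(cen,"r",np.sqrt(s[2]+cen@cen))
q=lambda n,p:print(n,p.round(4),"r",np.linalg.norm(p[:2]-cen).round(4),"az",np.arctan2(*(p[:2]-cen)[::-1]).round(3))
q("notch",f(343,109,.122));q("fi",f(253,71,.138));q("fo",f(303,91,.138))
d=f(303,91,.138)-f(253,71,.138);print(np.arctan2(d[1],d[0]),np.linalg.norm(d))
a=f(62,228,.08);b=f(415,304,.08);print("stove corners",a,b,"edge",np.arctan2(*(a-b)[1::-1])-np.pi/2)
e=f(358,350,.2314);g=f(401,350,.2314);print("tips",e,g,np.linalg.norm(e-g), proj(c,bot.get_obs()["eef_pos"]-[0,0,.022])*1.5)
E
```

```text
[0.58487061 0.02908783] r 0.05255816697847218
notch [ 0.5856 -0.0226  0.122 ] r 0.0517 az -1.557
fi [0.585 0.022 0.138] r 0.007 az -1.546
fo [ 0.5856 -0.0031  0.138 ] r 0.0322 az -1.548
-1.5484704147931145 0.025148404788517025
stove corners [0.4480805  0.12909483 0.08      ] [ 0.48471223 -0.11028317  0.08      ] edge 0.15185079252221922
tips [ 0.50956503 -0.06527785  0.2314    ] [ 0.51521407 -0.07953684  0.2314    ] 0.015337229156596863 [[387.4513816  376.21220546]]
```

{"method": "drive_tool", "body": {
  "series": [-1,41.5,-28.5,0,0,0,0,-1,41.5,-28.5,0,0,0,0,-1,0,0,0,0,0,0.12,-1,0,0,0,0,0,0.12,-1,0,0,0,0,0,0.115,-1,0,0,35,0,0,0,-1,0,0,35,0,0,0,-1,0,0,33,0,0,0,-1,0,0,0,0,0,0,-1,0,0,0,0,0,0]
}}

```text
t: 2.95
eef_pos: [0.5605, 0.0011, 0.1514]
tool_rot: [0.0, 1.0, 0.006, 0.001]
contact_force: [0.8, 0.7, 0.5]
gripper_width: -0.003
```

```bash
python3 - <<'E'
from h import *
o=bot.get_obs();T=R.from_quat(o["tool_rot"],scalar_first=True).as_matrix();print(o["t"],o["eef_pos"],T.round(3),o["q"].round(3),o["contact_force"])
d=o["eef_pos"][:2]-[.585,.030];th=-1.55;print("rad",d@[np.cos(th),np.sin(th)],"tan",d@[-np.sin(th),np.cos(th)])
c=cam("wrist");cv2.imwrite("pics/w2.png",cv2.resize(c["pixels"],(640,480)))
E
```

```text
2.95 [0.56054256 0.00109171 0.15139645] [[ 1.     0.012  0.001]
 [ 0.012 -1.    -0.   ]
 [ 0.001  0.    -1.   ]] [ 0.1    0.425 -0.269  1.911  0.15   0.823 -1.807] [0.76351248 0.73051156 0.47126822]
rad 0.02839345442459165 tan -0.025053293593060376
```

View pics/w2.png

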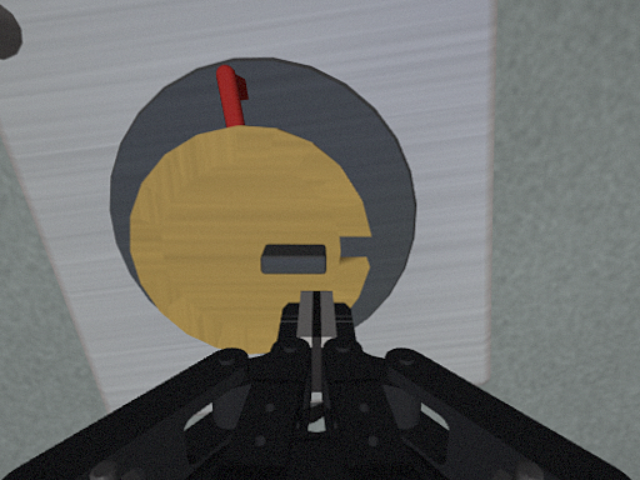

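The fin's near face is ahead of the tips, the notch is at right (365,250) and the pin points up-left at (230,95). The tips sit 6 mm too far out, so I'll correct that, then start the arc.

{"method": "drive_tool", "body": {
  "series": [-1,0,-7,0,0,0,0,-1,5,0,0,0,0,0,-1,5,0,0,0,0,0,-1,2.3,1.3,0,0,0,-0.1,-1,2.3,1.3,0,0,0,-0.1,-1,2.3,1.3,0,0,0,-0.1,-1,2.3,1.3,0,0,0,-0.1,-1,2.3,1.3,0,0,0,-0.1,-1,2.3,1.3,0,0,0,-0.1,-1,2.3,1.3,0,0,0,-0.1,-1,2.3,1.3,0,0,0,-0.1,-1,0,0,0,0,0,0]
}}

```text
t: 4.5
eef_pos: [0.5896, 0.0051, 0.1499]
tool_rot: [-0.0, 0.919, 0.395, -0.001]
contact_force: [-3.3, -1.9, 1.3]
gripper_width: 0.003
```

```bash
python3 - <<'E'
from h import *
o=bot.get_obs();T=R.from_quat(o["tool_rot"],scalar_first=True).as_matrix();x,y=T[:2,0],T[:2,1];print(o["t"],o["eef_pos"],"yaw",np.arctan2(x[1],x[0]),o["q"].round(3),o["contact_force"])
d=o["eef_pos"][:2]-[.585,.030];print("rad",d@y,"tan",d@x)
c=cam("wrist");cv2.imwrite("pics/w3.png",cv2.resize(c["pixels"],(640,480)))
E
```

```text
4.5 [0.58956629 0.00513396 0.1499025 ] yaw 0.8121453320621694 [ 0.225  0.494 -0.444  1.832  0.269  0.878 -1.105] [-3.32445675 -1.90149788  1.33871595]
rad 0.020420498670459968 tan -0.014905514201843733
```

View pics/w3.png

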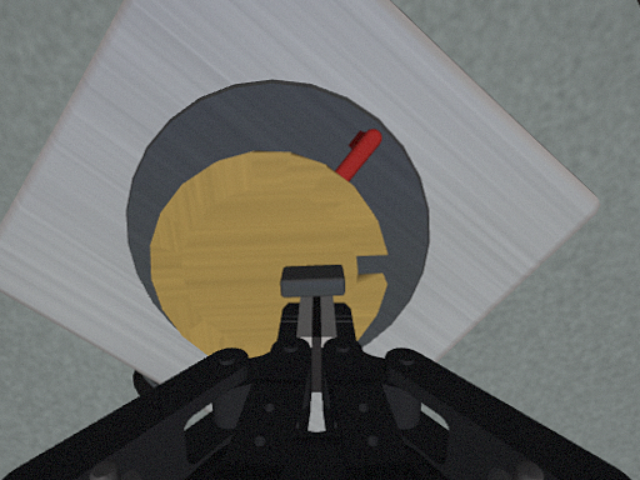

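The fin lies flat against the tips and the cap has turned about 0.8 rad. The notch is at (372,265) and the pin at (358,155), so I'll continue the arc.

{"method": "drive_tool", "body": {
  "series": [-1,2.3,1.3,0,0,0,-0.1,-1,2.3,1.3,0,0,0,-0.1,-1,2.3,1.3,0,0,0,-0.1,-1,2.3,1.3,0,0,0,-0.1,-1,2.3,1.3,0,0,0,-0.1,-1,2.3,1.3,0,0,0,-0.1,-1,2.3,1.3,0,0,0,-0.1,-1,2.3,1.3,0,0,0,-0.1,-1,0,0,0,0,0,0]
}}

```text
t: 5.68
eef_pos: [0.6066, 0.0173, 0.15]
tool_rot: [0.0, 0.693, 0.721, -0.001]
contact_force: [-2.0, -3.7, -0.6]
gripper_width: 0.0
```

```bash
python3 - <<'E'
from h import *
import pickle
o=bot.get_obs();T=R.from_quat(o["tool_rot"],scalar_first=True).as_matrix();x,y=T[:2,0],T[:2,1];print(o["t"],o["eef_pos"],"yaw",np.arctan2(x[1],x[0]),o["q"].round(3),o["contact_force"])
d=o["eef_pos"][:2]-[.585,.030];print("rad",d@y,"tan",d@x)
c=cam("wrist");pickle.dump(c,open("w4.pkl","wb"));cv2.imwrite("pics/w4.png",cv2.resize(c["pixels"][100:300,80:380],None,fx=2.5,fy=2.5,interpolation=cv2.INTER_CUBIC))
E
```

```text
5.675 [0.60657161 0.01731476 0.14999345] yaw 1.6105049061609658 [ 0.33   0.557 -0.623  1.782  0.395  0.931 -0.422] [-2.00650904 -3.72687459 -0.57422108]
rad 0.021051025304272705 tan -0.013531586025955852
```

View pics/w4.png

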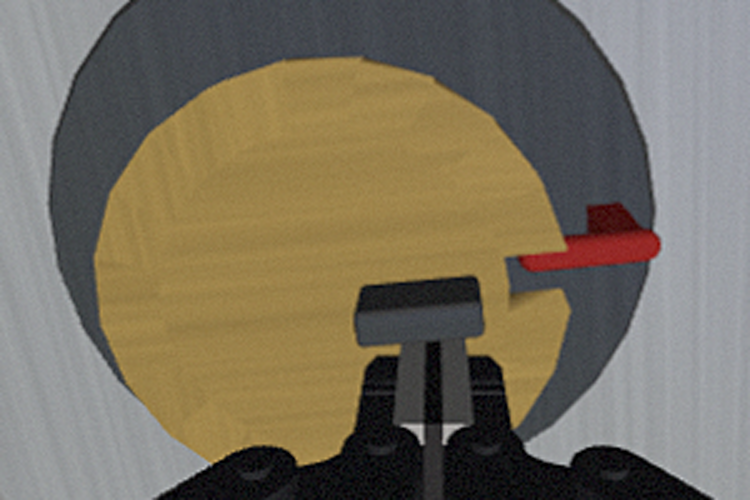

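The notch mouth corners are at (566,250) and (570,291). The fin's top edge runs from (360,288) to (476,278). The pin's silhouette centreline goes from (560,257) to (640,247), so the notch is still a little short of the pin.

```bash
python3 - <<'E'
from h import *
import pickle
c=pickle.load(open("w4.pkl","rb"))
f=lambda u,v,z: atz(c,80+u/2.5-.3,100+v/2.5-.3,z)[:2]
P=np.array([f(*p,.122) for p in[(97,265),(150,133),(240,72),(360,58),(495,120),(540,180),(110,345),(555,370)]])
A=np.c_[2*P,np.ones(len(P))];s=np.linalg.lstsq(A,(P**2).sum(1),rcond=None)[0];cen=s[:2];print(cen,"r",np.sqrt(s[2]+cen@cen))
q=lambda n,p:print(n,p.round(4),"r",np.linalg.norm(p-cen).round(4),"az",np.arctan2(*(p-cen)[::-1]).round(3))
q("n1",f(566,250,.122));q("n2",f(570,291,.122));q("notch",(f(566,250,.122)+f(570,291,.122))/2)
q("inner",(f(506,257,.122)+f(509,297,.122))/2)
q("pin a",f(560,257,.105));q("pin b",f(640,247,.105))
e=f(476,278,.138)-f(360,288,.138);print("fin dir",np.arctan2(e[1],e[0]))
E
```

```text
[0.58492171 0.03079352] r 0.05180703017651711
n1 [0.6343 0.0441] r 0.0511 az 0.264
n2 [0.636  0.0347] r 0.0513 az 0.076
notch [0.6351 0.0394] r 0.051 az 0.17
inner [0.6222 0.0374] r 0.0378 az 0.175
pin a [0.6365 0.0361] r 0.0518 az 0.103
pin b [0.6553 0.0394] r 0.0709 az 0.122
fin dir 0.13224932511637683
```

```bash
cat >> h.py <<'E'
def overlay(c,fn,cap,pin,ztop=.122,cen=(.585,.0305),box=(170,320,190,350),s=5):
    u0,u1,v0,v1=box[0],box[2+0] if 0 else box[1],box[2],box[3]
    im=cv2.resize(c["pixels"][v0:v1,u0:u1],None,fx=s,fy=s,interpolation=cv2.INTER_CUBIC)
    def dr(pts,a,col,closed=True):
        p=np.array(pts,float);W=np.c_[cen[0]+p[:,0]*np.cos(a)-p[:,1]*np.sin(a),cen[1]+p[:,0]*np.sin(a)+p[:,1]*np.cos(a),p[:,2]]
        q=((proj(c,W)-[u0,v0]+.5)*s).astype(np.int32);cv2.polylines(im,[q],closed,col,1)
    r=(.052**2-.007**2)**.5
    dr([(r,.007,ztop),(.038,.007,ztop),(.038,-.007,ztop),(r,-.007,ztop)],cap,(0,255,0),False)
    dr([(x,y,ztop+.016) for x,y in[(.006,.004),(.032,.004),(.032,-.004),(.006,-.004)]],cap,(255,255,0))
    dr([(.052,.004,.105),(.076,.004,.105),(.076,-.004,.105),(.052,-.004,.105)],pin,(255,0,255))
    dr([(.052*np.cos(t),.052*np.sin(t),ztop) for t in np.linspace(.15,6.1,80)],cap,(255,0,0),False)
    cv2.imwrite(fn,im)
E
python3 - <<'E'
from h import *
import pickle
overlay(pickle.load(open("w4.pkl","rb")),"pics/o4.png",.08,.145,box=(210,350,165,255))
E
```

```text
(no output)
```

View pics/o4.png

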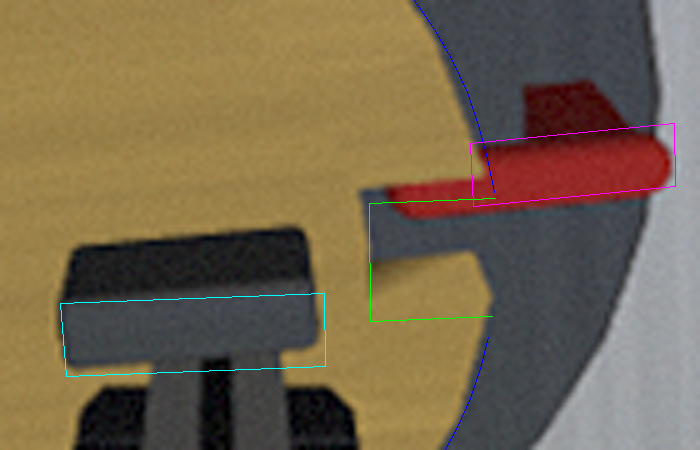

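The overlay shows that the lighter lower strip is the fin's top. By this check the cap stands at about 0.12 rad and the pin at about 0.14, which is within the 3 mm fit. I'll give it one small nudge, back off, rise, and move over the cap beyond the fin.

{"method": "drive_tool", "body": {
  "series": [-1,0.5,0.3,0,0,0,-0.02,-1,0,0,0,0,0,0,-1,-8,0,0,0,0,0,-1,0,0,-20,0,0,0,-1,0,0,-20,0,0,0,-1,0,-33,0,0,0,0,-1,22,0,0,0,0,0,-1,0,0,0,0,0,0]
}}

```text
t: 6.72
eef_pos: [0.5736, 0.0333, 0.1924]
tool_rot: [0.001, 0.683, 0.73, 0.002]
contact_force: [-0.3, 0.1, 0.0]
gripper_width: 0.005
```

```bash
python3 - <<'E'
from h import *
import pickle
o=bot.get_obs();T=R.from_quat(o["tool_rot"],scalar_first=True).as_matrix();x,y=T[:2,0],T[:2,1];print(o["t"],o["eef_pos"],"yaw",np.arctan2(x[1],x[0]),o["contact_force"])
d=o["eef_pos"][:2]-[.585,.030];print("rad",d@y,"tan",d@x)
c=cam("wrist");pickle.dump(c,open("w5.pkl","wb"))
print(proj(c,[[.585,.03,.122],[.635,.037,.122]]))
overlay(c,"pics/o5.png",.14,.145,box=(235,390,235,355))
E
```

```text
6.725 [0.57362819 0.03327711 0.19243267] yaw 1.6371355652195503 [-0.30806404  0.10851693  0.01249138]
rad -0.01112950812623158 tan 0.004023741611048578
[[267.98841598 218.61804763]
 [340.01924023 213.72254711]]
```

View pics/o5.png

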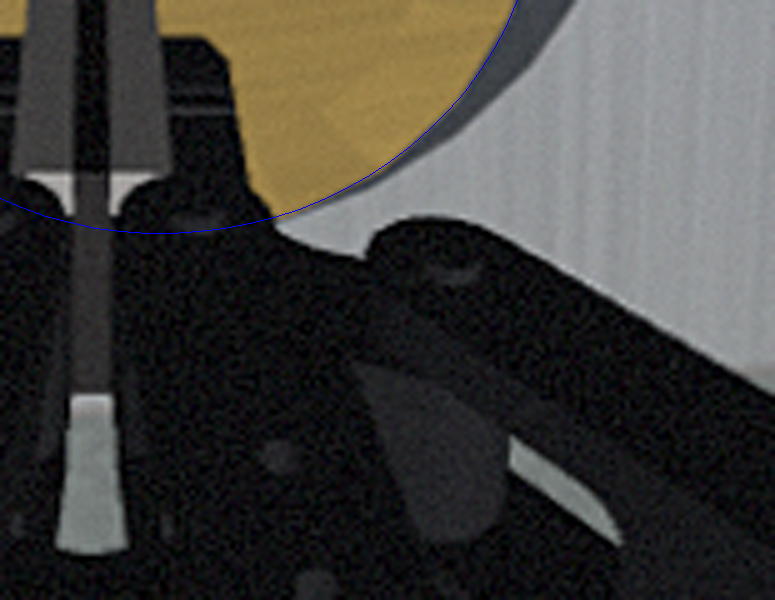

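The crop was too low and shows only the rim of the cap, which fits the outline. I'll crop the right part of the same picture.

```bash
python3 - <<'E'
from h import *
import pickle
overlay(pickle.load(open("w5.pkl","rb")),"pics/o6.png",.14,.145,box=(250,400,160,270))
E
```

```text
(no output)
```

View pics/o6.png

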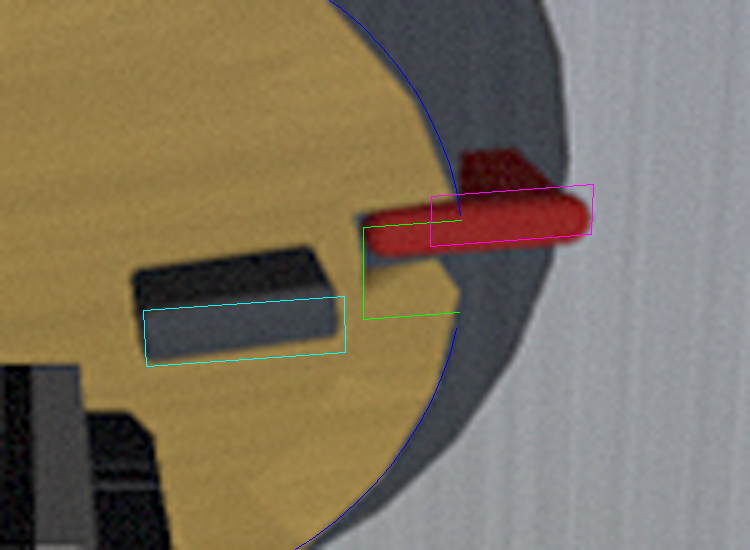

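```bash
python3 - <<'E'
from h import *
import pickle
from scipy.optimize import least_squares
c=pickle.load(open("w5.pkl","rb"));r=.0515
px=lambda a:np.array(a,float)/5-.5+[250,160]
cl=np.array([(.006,.004,.138),(.032,.004,.138),(.032,-.004,.138),(.006,-.004,.138),(.038,.007,.122),(.038,-.007,.110),(r,-.007,.110),(r,-.007,.122)])
cp=px([(137,308),(330,288),(337,337),(150,360),(360,216),(367,280),(438,260),(460,293)])
pp=px([(590,215),(520,222),(400,235)])
def W(cen,p,a): return np.c_[cen[0]+p[:,0]*np.cos(a)-p[:,1]*np.sin(a),cen[1]+p[:,0]*np.sin(a)+p[:,1]*np.cos(a),p[:,2]]
def fun(p):
    e1=(proj(c,W(p[:2],cl,p[2]))-cp).ravel()
    pl=np.array([(.076,0,.105),(p[4],0,.105),(p[5],0,.105)])
    return np.r_[e1,(proj(c,W(p[:2],pl,p[3]))-pp).ravel()]
s=least_squares(fun,[.585,.03,.15,.15,.065,.048],x_scale=[.01,.01,.1,.1,.01,.01]);print(s.x.round(4),(s.fun*5).round(1).reshape(-1,2).tolist())
E
```

```text
[0.5848 0.0302 0.2008 0.1304 0.0655 0.0475] [[3.1, 2.2], [10.9, -2.9], [8.1, 4.2], [-3.2, 5.5], [-1.6, -2.3], [-20.6, -7.5], [-0.5, 1.1], [0.9, 0.9], [0.4, 3.1], [0.0, 0.3], [-0.3, -5.4]]
```

A joint fit puts the cap at 0.20 rad and the pin at 0.13–0.145, about 0.05 rad (roughly 3 mm) too far. The pin lies nearer the lower wall of the notch, which agrees. I'll come down on the fin's other side and push it back slightly.

{"method": "drive_tool", "body": {
  "series": [-1,0,0,0,0,0,-0.079,-1,15.5,0,0,0,0,0,-1,0,31,0,0,0,0,0,-1,0,0,0,0,0,0,-1,0,0,21,0,0,0,-1,0,0,21,0,0,0,-1,0,0,0,0,0,0]
}}

```text
validation failed for argument at $.se...
```

```bash
cat > st.py <<'E'
from h import *
o=bot.get_obs();T=R.from_quat(o["tool_rot"],scalar_first=True).as_matrix();x,y=T[:2,0],T[:2,1];print(o["t"],o["eef_pos"].round(4),"yaw",np.arctan2(x[1],x[0]).round(4),o["contact_force"].round(2))
d=o["eef_pos"][:2]-[.585,.0302];t=.145;print("rad",d@[np.cos(t),np.sin(t)],"tan",d@[-np.sin(t),np.cos(t)])
E
python3 st.py
```

```text
6.775 [0.5739 0.0318 0.192 ] yaw 1.6356 [-0.22 -0.89 -0.76]
rad -0.010771399620488899 tan 0.0032315570030641335
```

One row had eight numbers, so the call was refused and nothing moved. I'll resend it corrected.

{"method": "drive_tool", "body": {
  "series": [-1,0,0,0,0,0,-0.08,-1,17,0,0,0,0,0,-1,0,31,0,0,0,0,-1,0,0,0,0,0,0,-1,0,0,21,0,0,0,-1,0,0,21,0,0,0,-1,0,0,0,0,0,0]
}}

```text
t: 7.65
eef_pos: [0.5992, 0.0516, 0.1455]
tool_rot: [-0.002, 0.655, 0.756, -0.002]
contact_force: [0.2, 0.4, 0.4]
gripper_width: -0.001
```

```bash
python3 st.py
```

```text
7.65 [0.5992 0.0516 0.1455] yaw 1.7138 [0.18 0.44 0.35]
rad 0.017172050346296798 tan 0.019081198546573266
```

{"method": "drive_tool", "body": {
  "series": [-1,0,2,-4,0,0,0,-1,-1,0,0,0,0,0,-1,-1,0,0,0,0,0,-1,0,0,0,0,0,0]
}}

```text
t: 8.15
eef_pos: [0.6037, 0.0502, 0.1526]
tool_rot: [0.0, 0.655, 0.756, 0.0]
contact_force: [-0.3, 0.6, 0.4]
gripper_width: 0.001
```

```bash
python3 st.py
```

```text
8.15 [0.6037 0.0502 0.1526] yaw 1.7134 [-0.27  0.64  0.39]
rad 0.02142663308977001 tan 0.01707510569088124
```

{"method": "drive_tool", "body": {
  "series": [-1,-0.7,0,0,0,0,0,-1,-0.7,0,0,0,0,0,-1,0,0,0,0,0,0]
}}

```text
t: 8.52
eef_pos: [0.6038, 0.0494, 0.1524]
tool_rot: [-0.0, 0.655, 0.756, 0.0]
contact_force: [1.2, 1.0, 0.6]
gripper_width: 0.002
```

```bash
python3 st.py
```

```text
8.525 [0.6038 0.0494 0.1524] yaw 1.714 [1.17 1.   0.59]
rad 0.021338431600536306 tan 0.01625025619266771
```

{"method": "drive_tool", "body": {
  "series": [-1,-0.6,0,0,0,0,0,-1,-0.5,0,0,0,0,0,-1,0,0,0,0,0,0]
}}

```text
t: 8.9
eef_pos: [0.604, 0.0482, 0.1524]
tool_rot: [-0.0, 0.655, 0.756, 0.0]
contact_force: [0.8, 1.8, -1.2]
gripper_width: -0.003
```

```bash
python3 st.py
```

```text
8.9 [0.604  0.0482 0.1524] yaw 1.714 [ 0.76  1.81 -1.24]
rad 0.021453973496342035 tan 0.015095198670463503
```

{"method": "drive_tool", "body": {
  "series": [-1,6,0,0,0,0,0,-1,0,0,-20,0,0,0,-1,0,0,-20,0,0,0,-1,0,-34,0,0,0,0,-1,-20,0,0,0,0,0,-1,0,0,0,0,0,0]
}}

```text
t: 9.65
eef_pos: [0.5734, 0.0266, 0.1934]
tool_rot: [0.001, 0.656, 0.755, 0.0]
contact_force: [0.1, 0.2, 0.2]
gripper_width: -0.001
```

```bash
python3 st.py; python3 - <<'E'
from h import *
import pickle
c=cam("wrist");pickle.dump(c,open("w6.pkl","wb"))
overlay(c,"pics/o7.png",.145,.145,cen=(.5848,.0302),box=(250,400,160,270))
E
```

```text
9.65 [0.5734 0.0266 0.1934] yaw 1.7099 [0.08 0.24 0.23]
rad -0.012012276939215024 tan -0.0018517495336854185
```

View pics/o7.png

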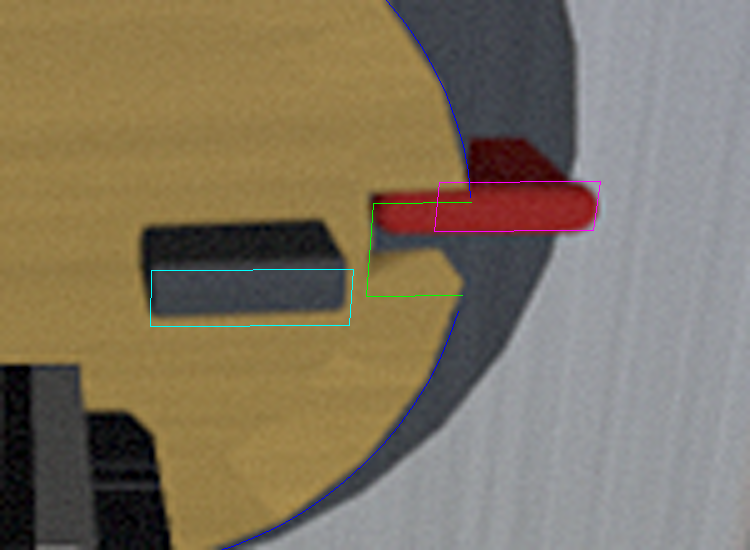

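The cap and pin are now within about 0.02 rad. The notch walls stand clear on both sides of the pin, with an 18 px (2.7 mm) gap on the lower side. Now I'll press.

{"method": "drive_tool", "body": {
  "series": [-1,0,0,20,0,0,0,-1,0,0,20,0,0,0,-1,0,0,4,0,0,0,-1,0,0,3,0,0,0,-1,0,0,3,0,0,0,-1,0,0,2,0,0,0,-1,0,0,0,0,0,0]
}}

```text
t: 10.58
eef_pos: [0.5725, 0.0294, 0.1406]
tool_rot: [0.0, 0.655, 0.756, 0.0]
contact_force: [-0.0, 0.7, 0.6]
gripper_width: 0.003
```

{"method": "drive_tool", "body": {
  "series": [-1,0,0,2,0,0,0,-1,0,0,2,0,0,0,-1,0,0,2,0,0,0,-1,0,0,0,0,0,0]
}}

```text
t: 11.08
eef_pos: [0.5725, 0.0292, 0.1342]
tool_rot: [0.0, 0.655, 0.756, 0.0]
contact_force: [1.8, -0.0, 1.3]
gripper_width: 0.001
```

{"method": "drive_tool", "body": {
  "series": [-1,0,0,1.5,0,0,0,-1,0,0,1,0,0,0,-1,0,0,0,0,0,0]
}}

```text
t: 11.45
eef_pos: [0.5726, 0.0293, 0.1338]
tool_rot: [0.001, 0.655, 0.756, -0.0]
contact_force: [-6.9, -0.8, 19.9]
gripper_width: -0.003
```

```bash
python3 st.py
```

```text
11.45 [0.5726 0.0293 0.1338] yaw 1.7136 [-6.9  -0.82 19.87]
rad -0.012446060285672302 tan 0.0009288615513244121
```

It stops hard with the tips at 0.1118 m (home is 0.112), at 20 N. I'll take the hand up and check.

{"method": "drive_tool", "body": {
  "series": [-1,0,0,-3,0,0,0,-1,0,0,-20,0,0,0,-1,0,0,-37,0,0,0,-1,0,-40,-30,0,0,0,-1,0,0,0,0,0,0,-1,0,0,0,0,0,0]
}}

```text
t: 12.2
eef_pos: [0.533, 0.0231, 0.2222]
tool_rot: [0.0, 0.655, 0.756, 0.0]
contact_force: [0.2, 0.1, 0.7]
gripper_width: 0.001
```

```bash
python3 st.py; python3 - <<'E'
from h import *
import pickle
c=cam("wrist");pickle.dump(c,open("w7.pkl","wb"))
u,v=proj(c,[[.61,.034,.112]])[0];print(u,v);u=int(np.clip(u,65,447));v=int(np.clip(v,50,334))
overlay(c,"pics/o8.png",.145,.145,ztop=.112,cen=(.5848,.0302),box=(u-65,u+65,v-50,v+50),s=6)
E
```

```text
12.2 [0.533  0.0231 0.2222] yaw 1.7132 [0.19 0.1  0.71]
rad -0.05244231439275502 tan 0.0005118840581007497
346.42625006333867 194.54290582809838
```

View pics/o8.png

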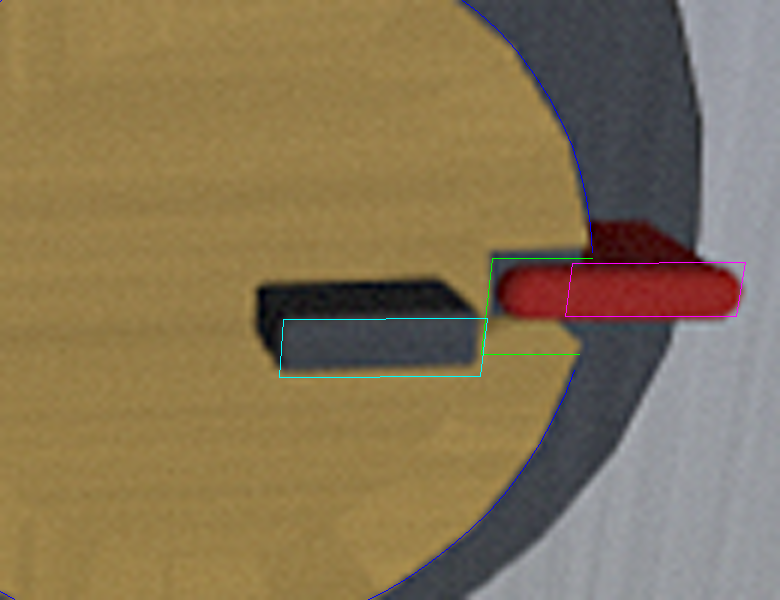

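The cap outline fits at the 0.112 m height, the pin (500–740, 292) lies inside the notch, and the hand is clear. Handing in.

```bash
python3 -c "
from station import bot
bot.hand_in();o=bot.get_obs();print(o['t'],o['contact_force'])"
```

```text
the job is handed in; nothing more can be done
the job is handed in; nothing more can be done
```

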